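# Sort the bench after the practical

## Task

Tidy up after the practical: stand the two dropper bottles in the round wells of the wooden block and the two lidded jars in the square bays of the divided grey tray, one to each well or bay, and lay the marker pen flat inside the open metal tray. Keep the bottles and jars upright on the way, and leave the conical flask and the wash bottle where they stand.

Things in the scene. Friction and masses are not known exactly. Their poses are not given: they have to be found in the camera images.
- dropper_amber_mid (a point): dropper bottle of dark brown glass, 36 mm across and 97 mm tall. The round body is straight from the foot up to about 50 mm, then a black cap 22 mm across up to 70 mm, then a soft red bulb 12 mm across. Stands upright, loose; grip it round the body, about 35 to 40 mm above its foot. This point lies on its axis at half height, 48.5 mm above the foot; z is up along the axis
- dropper_white_mid (a point): dropper bottle with a pale body, 36 mm across and 97 mm tall. The round body is straight from the foot up to about 50 mm, then a black cap 22 mm across up to 70 mm, then a soft red bulb 12 mm across. Stands upright, loose; grip it round the body, about 35 to 40 mm above its foot. This point lies on its axis at half height, 48.5 mm above the foot; z is up along the axis
- jar_large_mid (a point): the larger white plastic screw-lid jar, round, 54 mm across, 71 mm tall, standing upright, loose; the lid is fixed. This point lies on its axis at half height, 35.5 mm above the foot; z is up along the axis
- jar_small_mid (a point): the smaller white plastic screw-lid jar, round, 44 mm across, 59 mm tall, standing upright, loose; the lid is fixed. This point lies on its axis at half height, 29.5 mm above the foot; z is up along the axis
- marker_mid (a point): thick felt marker pen, grey with a dark cap, lying on the bench, loose, 140 mm long along its own y, 16 mm across. This point is its centre, 8 mm above what it lies on
- bottle_block: light wooden block with two round wells, 90 mm (its x) by 170 mm (its y), 16 mm high, fixed. The wells are 60 mm in diameter, centred at y = +40 mm and y = -40 mm (x = 0), 12 mm deep: their floor is 4 mm above the bench. Origin at the centre of its underside, on the bench; z up
- jar_tray: grey plastic tray divided by one wall into two square bays, 88 mm (its x) by 172 mm (its y), 12 mm high, walls 4 mm, fixed. Each bay is 80 by 80 mm inside, centred at y = +42 mm and y = -42 mm (x = 0); their floor is 4 mm above the bench. Origin at the centre of its underside, on the bench; z up
- pen_tray: open shallow steel tray with a rolled rim and no divisions, 129 mm (its x) by 181 mm (its y) over the rim, 12.5 mm high, fixed; inside it is 119 mm (x) by 171 mm (y), so the pen lies along its y; its floor is 4 mm above the bench. Origin at the centre of its underside, on the bench; z up
- flask: bystander: clear conical flask, 67 mm across the foot, 135 mm tall, standing loose behind the work. Origin at the centre of its underside
- wash_bottle: bystander: white squeeze wash bottle with a bent spout, 64 mm across, 179 mm tall, standing loose behind the work. Origin at its underside, 9 mm from the axis of its body along its own -x
Things that resemble listed ones, but are neither listed nor needed, are in the scene too. Leave any blue look-alike of the part that bears jar_large_mid alone.

How it is judged:
By the outcome, as a careful person would: the job done as asked, in the order asked, and still so for the second after the job is handed in, with the robot touching nothing.
It also fails if it takes over 120 s, if anything falls off the work surface, if the arm or the gripper's body presses on something with over 40 N, if the wrist force passes 120 N, or if a joint passes its speed limit or range.

## Robot

A 6-joint arm with a two-finger parallel gripper is mounted at the origin on a cart in front of the work surface, level with it; the furniture and walls round the work are solid. World frame = base frame: x ahead of the robot, y to its left, z up, the work surface at z = 0. Lengths are in m, angles in degrees, forces in N, time in s.
With the tool pointing down it reaches from about 0.35 to 0.975 m from the base axis. Payload 4.9 kg.
Tool frame: the origin (TCP) lies where the fingers leave the gripper's body, on its centre line; the fingertips stand 73 mm ahead of it and the grasp point (between the pads) lies 54 mm ahead of it (robot.finger_overhang is the distance from the TCP to the fingertips, in m); y points along the fingers, x is the direction in which the jaws open and shut, and the axes are right-handed (so a half turn about y gives the same grasp; the last joint's range is limited). The gripper opens to 85 mm and grips with 20 to 120 N. Pads are 22 mm wide; open, the fingers measure 114 mm over their backs; the gripper's body (76 mm by 85 mm) begins 54 mm behind the grasp point. The pads swing forward as they close: fully open they stand 13 mm farther back than shut.
Start: joints at [-80.902, 3.019, 92.412, -0, 84.569, -6.818], TCP at [0.171, -0.601, 0.304] pointing down, gripper open.
Joint ranges: [-172.51, 172.51], [-57.92, 126.97], [3.15, 148.05], [-58.71, 238.71], [5.1, 150.11], [-179.66, 179.66]. Speed limits (degrees/s): [147.25, 147.25, 180, 180, 180, 180].

## Interface

Orientations are given as [roll, pitch, yaw] about the fixed x, y, z axes, in that order (R = Rz(yaw) Ry(pitch) Rx(roll)).
In Python, from plant import robot gives the robot as it stands.
- The arm moves only by the shell command python3 -m pendant 'ROWS' [OPENING] [FORCE]. ROWS is JSON, one flat list of numbers, 4 for each row, row after row: the shift along the tool's x, y, z in cm, then the turn about the tool's y in degrees. In form: [x, y, z, yaw, x, y, z, yaw, ...]. A call has 1 to 20 rows; each row is the pose to reach, as a shift and turn from the pose commanded when the call began, along the tool's axes at that moment; what a row does not reach only later rows make up. A row lasts 1/12 s, in which the tool goes at most 41.7 mm and 7.16 degrees, less where a joint would pass 70% of its speed; a pose out of reach is approached as far as the arm can. A call with a gripper value outside its range is refused whole. OPENING is the closure, from -1 (fully open) to 1 (shut), set as the call begins (- or left out, the last holds). The fingers move at their own pace and stop on an object; FORCE is the grip in N (left out, the last holds). Time passes only in rows, so rows that repeat a pose let the fingers close. It gives the time, the measured TCP pose, the force and the opening at its end, in the units of the state.
- robot.get_state(): the state, without advancing time (a new reading comes with each control period).
- robot.grab_frame(name): name is "side" or "top" or "wrist"; returns a dict with "color" (400x640x3 uint8, red, green, blue), "range_z" (400x640 float32, m along the optical axis (not along the pixel's ray), 0 where there is no reading), "fx", "fy", "cx", "cy" (pixels), "rvec" (rotation vector, rad) and "tvec" (3), from world to camera coordinates, as OpenCV has them; the wrist camera has in their place "T_tool_cam" (4x4, takes a point from camera to tool coordinates, whose origin is the TCP and whose axes are the tool frame's). Camera axes: x right, y down, z forward; pixel columns grow to the right and rows downward; lengths in m; the calibration is good to about 2 mm. The wrist camera is an equidistant fisheye: a pixel r from the principal point sees the ray r / f radians off the axis. A picture is of the moment at which its call begins: read the wrist's pose just before it.
- robot.job_done(): hands the job in, once; it reports no verdict.
The state is a dict: "time_s": time; "q": joint angles; "qvel": joint speeds; "effort": joint torques, N m; "tool_pos": TCP position; "tcp_rot": TCP orientation; "ft_force": force on the tool from outside, world axes, zero at the start; "torque": the same for the moment, N m; "finger_gap": finger opening in m.
Only numpy, scipy, OpenCV 4.12 (cv2) and the standard library are available. Lean on these libraries where they do the work, as an engineer would, in place of code of your own. Each camera call takes 0.05 s, during which the arm holds its last target.

## Working session

There is one attempt and no reset: what is moved stays moved. The work goes in short steps, Python scripts to look and compute and a shell command to move; the robot and the scene stay as the last step left them, time stands still between calls to the robot, and variables do not carry over. Pictures are saved under pics/ and viewed, and the job is handed in when it is done.

```bash
ls; mkdir -p pics
cat > h.py <<'E'
import numpy as np, cv2
from plant import robot
from scipy.spatial.transform import Rotation as R
def ext(f):
    return cv2.Rodrigues(np.array(f["rvec"],float))[0], np.array(f["tvec"],float).reshape(3)
def ray(f,u,v):
    Rm,t=ext(f); d=np.array([(u-f["cx"])/f["fx"],(v-f["cy"])/f["fy"],1.0])
    return -Rm.T@t, Rm.T@d
def onplane(f,u,v,z):
    o,d=ray(f,u,v); return o+d*(z-o[2])/d[2]
def pt(f,u,v):
    o,d=ray(f,u,v); return o+d*f["range_z"][int(v),int(u)]
def cloud(f):
    Rm,t=ext(f); vv,uu=np.mgrid[0:400,0:640]
    z=f["range_z"]; P=np.stack([(uu-f["cx"])/f["fx"]*z,(vv-f["cy"])/f["fy"]*z,z],-1)
    W=(P-t)@Rm; W[z==0]=np.nan; return W
def save(n,img,s=1):
    cv2.imwrite("pics/"+n,cv2.resize(img[...,::-1],None,fx=s,fy=s,interpolation=cv2.INTER_CUBIC))
E
python3 - <<'E'
from h import *
import pickle
s=robot.get_state(); print({k:np.round(v,3) for k,v in s.items()})
for n in ("side","top","wrist"):
    f=robot.grab_frame(n); save(n+"0.png",f["color"],1.25); pickle.dump(f,open(n+"0.pkl","wb"))
    print(n,f["fx"],f["fy"],f["cx"],f["cy"])
    if n!="wrist": Rm,t=ext(f); print(-Rm.T@t, Rm[2])
    else: print(f["T_tool_cam"])
E
```

```text
pics
{'time_s': np.float64(0.0), 'q': array([-8.0901e+01,  3.0560e+00,  9.2494e+01,  1.0000e-03,  8.4567e+01,
       -6.8170e+00]), 'qvel': array([ 0.023, -0.019,  0.019, -0.068, -0.052,  0.066]), 'effort': array([ 1.0000e-03, -3.9367e+01, -3.7018e+01, -0.0000e+00,  7.0000e-03,
       -0.0000e+00]), 'tool_pos': array([ 0.171, -0.601,  0.303]), 'tcp_rot': array([-89.985,   0.116, -74.084]), 'ft_force': array([-0.177,  0.519,  0.204]), 'torque': array([ 0.024,  0.02 , -0.025]), 'finger_gap': np.float64(0.085)}
side 480.2952767522964 480.2952767522964 327.4102804703971 196.68729655812004
[0.09614797 0.80185813 0.94956038] [ 0.38663749 -0.63800008 -0.66593344]
top 398.55630397047526 398.55630397047526 318.2263014191757 194.61418668818885
[ 0.41520371 -0.0307637   1.21873261] [ 1.42819601e-01 -8.78406548e-04 -9.89748347e-01]
wrist 309.70691628693146 309.70691628693146 320.50040081336783 200.61823280707884
[[ 9.99999538e-01  4.37129735e-05  9.60686531e-04  3.42631727e-04]
 [-9.10484911e-04 -2.78559509e-01  9.60418539e-01 -7.08274545e-02]
 [ 3.09591119e-04 -9.60418970e-01 -2.78559341e-01  7.10392639e-02]
 [ 0.00000000e+00  0.00000000e+00  0.00000000e+00  1.00000000e+00]]
```

View pics/top0.png

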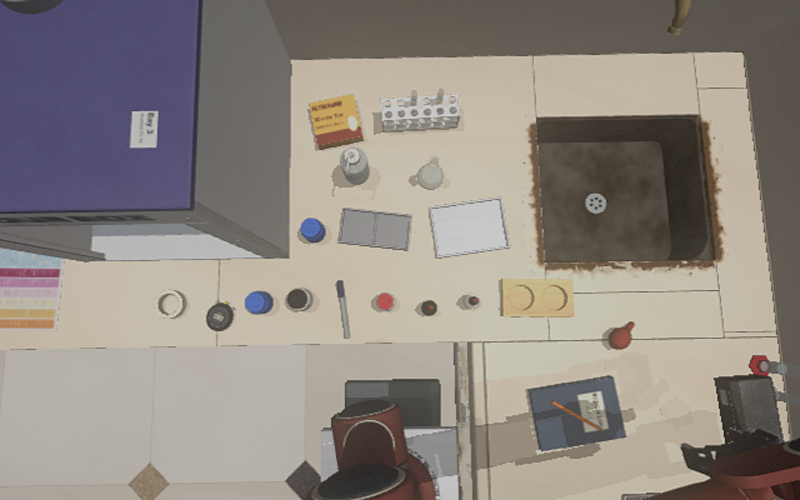

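View pics/side0.png

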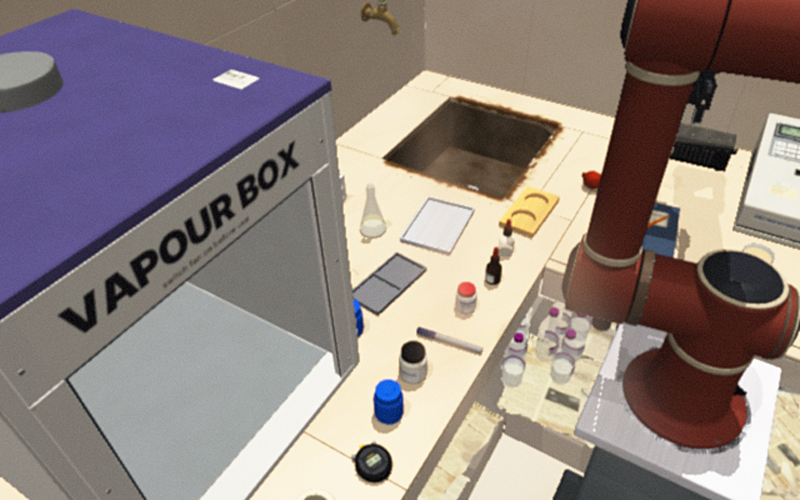

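View pics/wrist0.png

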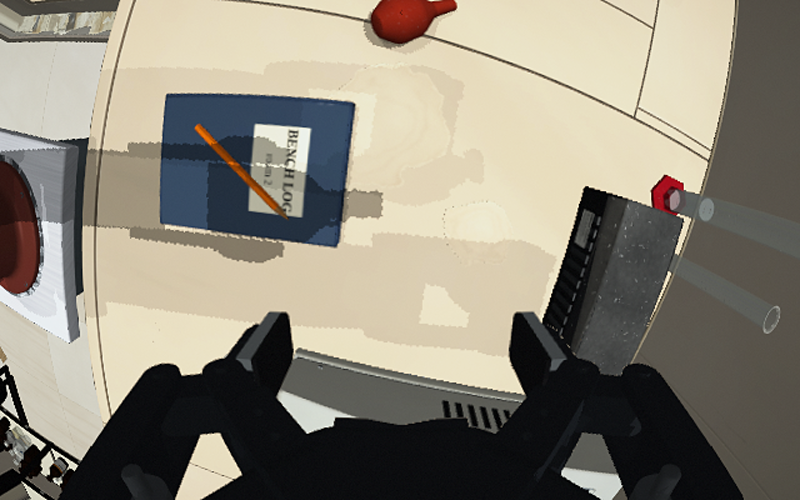

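Candidates in the top view (1.25x px): the jar at (298,299) has a white body with a black lid, and the one at (385,301) a white body with a red lid. Blue jars stand at (258,302) and (312,230) and are look-alikes to leave. The amber dropper is at (429,308) and the pale one at (472,301). The marker is at (343,308), the block at (537,298), the jar tray at (375,229) and the pen tray at (469,227). I'll confirm these in an enlarged crop and measure.

Run:
```python
from h import *
import pickle
f=pickle.load(open("top0.pkl","rb")); g=pickle.load(open("side0.pkl","rb"))
a=cv2.resize(f["color"][120:280,190:470],None,fx=2.8,fy=2.8,interpolation=cv2.INTER_CUBIC)
cv2.imwrite("pics/crop_top.png",a[...,::-1])
a=cv2.resize(g["color"][130:400,270:470],None,fx=2.2,fy=2.2,interpolation=cv2.INTER_CUBIC)
cv2.imwrite("pics/crop_side.png",a[...,::-1])
for n,F in (("top",f),("side",g)):
    W=cloud(F)
    m=((W[...,2]>0.006)&(W[...,2]<0.25)&(W[...,0]>0.25)&(W[...,0]<0.95)&(abs(W[...,1])<0.55)).astype(np.uint8)
    k,l,st,c=cv2.connectedComponentsWithStats(m)
    print(n, "bench z", np.nanmedian(W[...,2][(abs(W[...,2])<.02)]))
    for i in range(1,k):
        if st[i,4]<40: continue
        P=W[l==i]; hi=P[P[:,2]>np.percentile(P[:,2],97)-0.008]
        (r)=cv2.minAreaRect((P[:,:2]*1000).astype(np.float32))
        print(np.round(c[i]),st[i,4],"zmax %.3f"%np.percentile(P[:,2],99),"topc",np.round(hi.mean(0),3),"rect",np.round(r[0]),np.round(r[1]),round(r[2]),"col",F["color"][l==i].mean(0).astype(int))
```

```text
top bench z 0.0010574280094399892
[199. 157.] 4668 zmax 0.247 topc [0.733 0.239 0.242] rect [754. 392.] [316. 393.] 90 col [133 131 127]
[337.  89.] 1543 zmax 0.132 topc [ 0.925 -0.106  0.125] rect [911. -91.] [ 59. 190.] 3 col [169 167 161]
[268.  98.] 1311 zmax 0.038 topc [0.897 0.119 0.033] rect [900. 118.] [117. 115.] 11 col [167 133  88]
[284. 132.] 547 zmax 0.178 topc [0.744 0.073 0.177] rect [768.  71.] [63. 69.] 39 col [146 144 137]
[345. 138.] 423 zmax 0.137 topc [ 0.762 -0.117  0.134] rect [ 767. -114.] [83. 66.] 21 col [167 164 153]
[378. 182.] 664 zmax 0.018 topc [ 0.627 -0.211  0.012] rect [ 630. -208.] [133. 182.] 7 col [183 183 181]
[370. 169.] 54 zmax 0.011 topc [ 0.666 -0.192  0.007] rect [ 666. -194.] [28. 55.] 26 col [196 197 196]
[301. 183.] 582 zmax 0.017 topc [0.628 0.023 0.012] rect [627.  24.] [172.  93.] 83 col [141 138 136]
[250. 184.] 308 zmax 0.076 topc [0.622 0.172 0.071] rect [621. 171.] [50. 52.] 72 col [ 85 101 148]
[430. 238.] 1263 zmax 0.022 topc [ 0.453 -0.367  0.017] rect [ 454. -365.] [173.  94.] 87 col [192 174 131]
[274. 246.] 224 zmax 0.020 top
[... 1644 characters left out ...]
196. 288.] 25474 zmax 0.241 topc [0.657 0.261 0.232] rect [752. 242.] [615. 396.] 90 col [160 161 159]
[373. 237.] 369 zmax 0.063 topc [0.445 0.002 0.059] rect [445.   4.] [42. 42.] 76 col [193 133 119]
[358. 271.] 303 zmax 0.019 topc [0.432 0.106 0.014] rect [430. 105.] [139.  17.] 8 col [162 149 141]
[330. 289.] 666 zmax 0.075 topc [0.454 0.205 0.071] rect [453. 207.] [51. 52.] 75 col [111 103  92]
[311. 321.] 737 zmax 0.075 topc [0.448 0.302 0.071] rect [447. 303.] [51. 50.] 78 col [ 26  74 167]
[298. 369.] 778 zmax 0.022 topc [0.416 0.402 0.018] rect [419. 398.] [62. 74.] 54 col [68 66 60]
[252. 396.] 194 zmax 0.028 topc [0.462 0.498 0.024] rect [462. 498.] [58. 18.] 30 col [216 208 187]
```

View pics/crop_top.png

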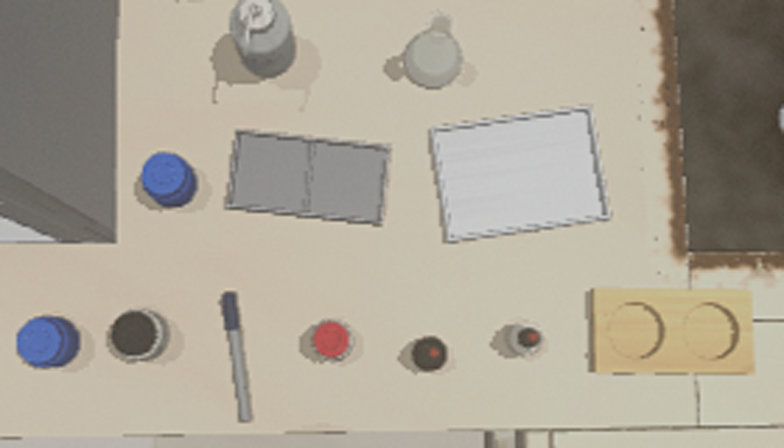

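View pics/crop_side.png

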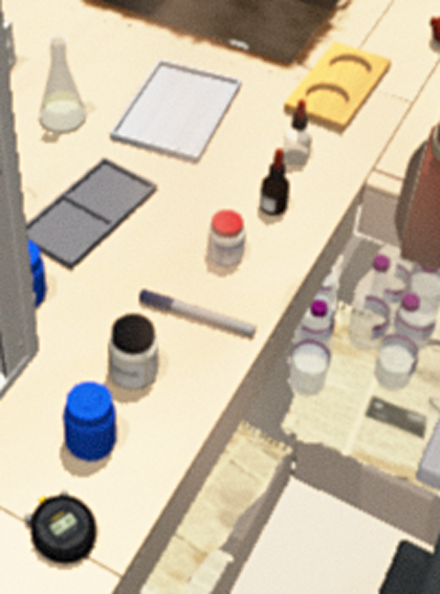

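```bash
cat >> h.py <<'E'
def goto(p,yaw=None):
    s=robot.get_state(); Rm=R.from_euler("xyz",s["tcp_rot"],degrees=True)
    d=Rm.inv().apply(np.array(p)-s["tool_pos"])*100
    y=s["tcp_rot"][2]
    # turn about tool y (down): positive turn lowers world yaw
    print("tcp",np.round(s["tool_pos"],4),"rot",np.round(s["tcp_rot"],2),"shift cm",np.round(d,2), "turn",None if yaw is None else round(-((yaw-y+180)%360-180),2))
E
python3 - <<'E'
from h import *
import pickle
f=pickle.load(open("top0.pkl","rb")); g=pickle.load(open("side0.pkl","rb"))
for u,v in ((417.1,238.2),(443.6,238.2)): print("well",onplane(f,u,v,0.012))
for n,F in (("top",f),("side",g)):
    h=cv2.cvtColor(F["color"],cv2.COLOR_RGB2HSV)
    m=(((h[...,0]<8)|(h[...,0]>172))&(h[...,1]>110)&(h[...,2]>60)).astype(np.uint8)
    k,l,st,c=cv2.connectedComponentsWithStats(m)
    W=cloud(F)
    for i in range(1,k):
        p=onplane(F,*c[i],0.085)
        if 0.35<p[0]<0.55 and -.3<p[1]<.1: print(n,np.round(c[i],1),st[i,4],"at z.085",np.round(p,3),"depth",np.round(np.nanmedian(W[l==i],0),3))
goto([0.432,-0.103,0.25],0)
E
```

```text
well [ 0.45172728 -0.32722636  0.012     ]
well [ 0.45038707 -0.40695423  0.012     ]
top [307.8 240.8] 113 at z.085 [ 0.447 -0.     0.085] depth [0.448 0.    0.059]
top [380.  239.7] 7 at z.085 [ 0.447 -0.204  0.085] depth [ 0.446 -0.202  0.096]
top [344.5 245.5] 4 at z.085 [ 0.432 -0.103  0.085] depth [ 0.432 -0.103  0.097]
side [406.2 179.9] 18 at z.085 [ 0.442 -0.197  0.085] depth [ 0.443 -0.199  0.084]
side [396.1 202.6] 26 at z.085 [ 0.428 -0.097  0.085] depth [ 0.429 -0.098  0.083]
side [373. 231.] 130 at z.085 [0.434 0.027 0.085] depth [0.444 0.004 0.059]
tcp [ 0.1713 -0.6007  0.3029] rot [-89.99   0.09 -74.08] shift cm [-40.7    5.36  38.71] turn -74.08
```

```bash
python3 -m pendant '[-1,0.1,1,-2, -3,0.4,3,-6, -6,0.8,6,-11, -9,1.2,9,-17, -12,1.6,12,-23, -15,2,15,-29, -18,2.4,17.5,-35, -21,2.8,20.3,-41, -24,3.2,23,-47, -27,3.6,26,-53, -30,4,29,-59, -33,4.4,32,-64, -36,4.8,35,-69, -38.5,5.1,37,-72, -40,5.3,38.3,-74, -40.7,5.4,38.7,-74.1, -40.7,5.4,38.7,-74.1, -40.7,5.4,38.7,-74.1, -40.7,5.4,38.7,-74.1]' -1 40
python3 - <<'E'
from h import *
goto([0.431,-0.102,0.099],0)
f=robot.grab_frame("wrist"); save("w1.png",f["color"],1.25)
E
```

```text
time_s: 1.73
tool_pos: [0.4316, -0.1043, 0.25]
tcp_rot: [-90.0, -0.0, -0.1]
ft_force: [-0.0, -0.6, -0.1]
finger_gap: 0.0853
tcp [ 0.4316 -0.1043  0.25  ] rot [-9.003e+01 -0.000e+00 -6.000e-02] shift cm [-0.06 15.1   0.24] turn -0.06
```

View pics/w1.png

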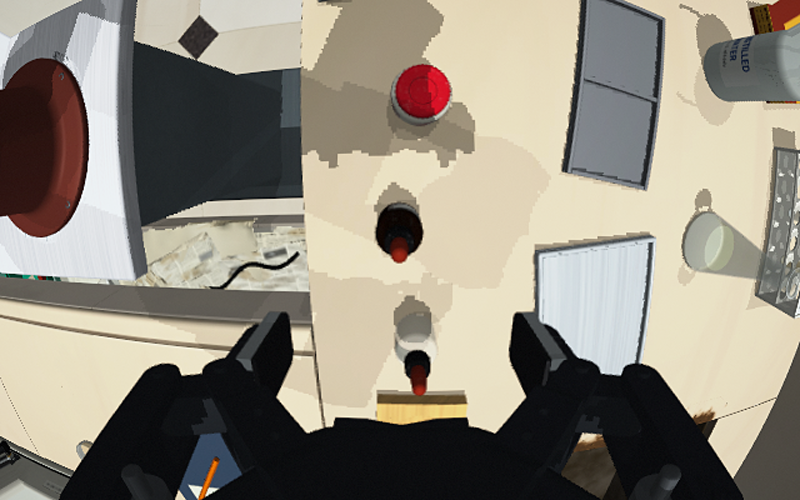

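```bash
python3 -m pendant '[0,1.5,0.1,0, 0,4,0.2,0, 0,7,0.3,0, 0,10,0.3,0, 0,12,0.3,0, 0,13.5,0.3,0, 0,14.5,0.3,0, 0,15,0.3,0, 0,15.1,0.3,0, 0,15.1,0.3,0]'
python3 -m pendant '[0,0,0,0, 0,0,0,0, 0,0,0,0, 0,0,0,0, 0,0,0,0, 0,0,0,0, 0,0,0,0, 0,0,0,0]' 1 40
python3 - <<'E'
from h import *
f=robot.grab_frame("wrist"); save("w2.png",f["color"],1.25)
f=robot.grab_frame("side"); save("s2.png",f["color"][130:290,330:490],4)
E
```

```text
time_s: 2.62
tool_pos: [0.4323, -0.1011, 0.0995]
tcp_rot: [-90.0, -0.0, -0.0]
ft_force: [0.3, 0.2, -0.8]
finger_gap: 0.0854
time_s: 3.28
tool_pos: [0.4322, -0.1006, 0.0998]
tcp_rot: [-90.0, -0.0, 0.0]
ft_force: [-2.2, -0.4, 5.3]
finger_gap: 0.0327
```

View pics/w2.png

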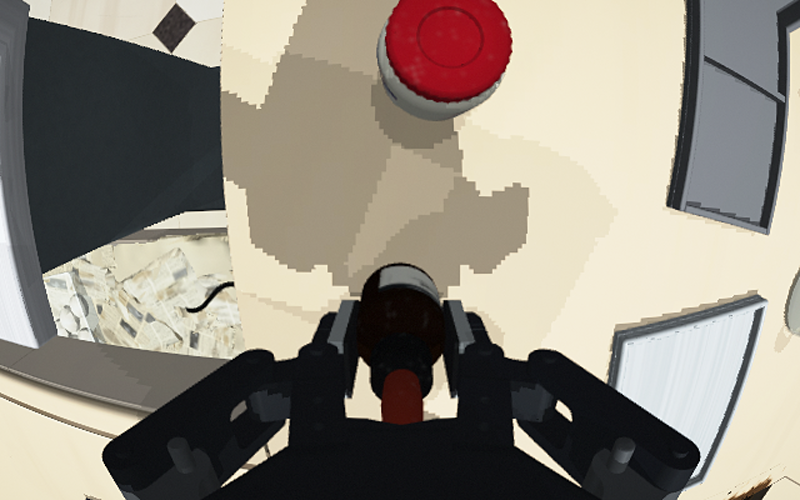

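View pics/s2.png

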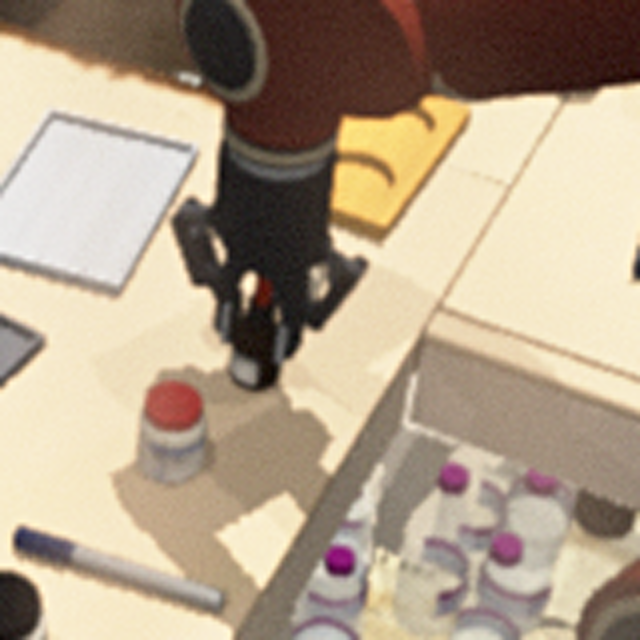

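```bash
python3 -m pendant '[0,-0.5,0,0, 0,-2,0,0, 0,-4,0,0, 0,-6.5,0,0, 0,-9,0,0, 0,-11,0,0, 0,-12.3,0,0, 0,-13,0,0, 0,-13,-0.5,0, 0,-13,-1.5,0, 0.2,-13,-3.5,0, 0.4,-13,-6.5,0, 0.6,-13,-9.5,0, 0.8,-13,-12.5,0, 1,-13,-15.5,0, 1.2,-13,-18.5,0, 1.4,-13,-21.5,0, 1.6,-13,-24.5,0, 1.8,-13,-27,0, 1.9,-13,-29,0]'
python3 -m pendant '[0,0,-0.9,0, 0,0,-1.5,0, 0,0,-1.7,0, 0,0,-1.7,0, 0,0,-1.7,0]'
python3 - <<'E'
from h import *
f=robot.grab_frame("wrist"); save("w3.png",f["color"],1.25)
f=robot.grab_frame("top"); save("t3.png",f["color"][150:350,300:560],3)
goto([0.451,-0.407,0.104],0)
E
```

```text
time_s: 5.05
tool_pos: [0.4497, -0.3928, 0.2263]
tcp_rot: [-89.9, 0.1, -0.1]
ft_force: [-0.3, -0.4, 0.3]
finger_gap: 0.0328
time_s: 5.47
tool_pos: [0.451, -0.4066, 0.2285]
tcp_rot: [-89.9, 0.0, 0.1]
ft_force: [-0.8, 0.3, -0.5]
finger_gap: 0.0332
tcp [ 0.4512 -0.4066  0.2289] rot [-8.999e+01  0.000e+00  8.000e-02] shift cm [-0.02 12.49 -0.05] turn 0.08
```

View pics/w3.png

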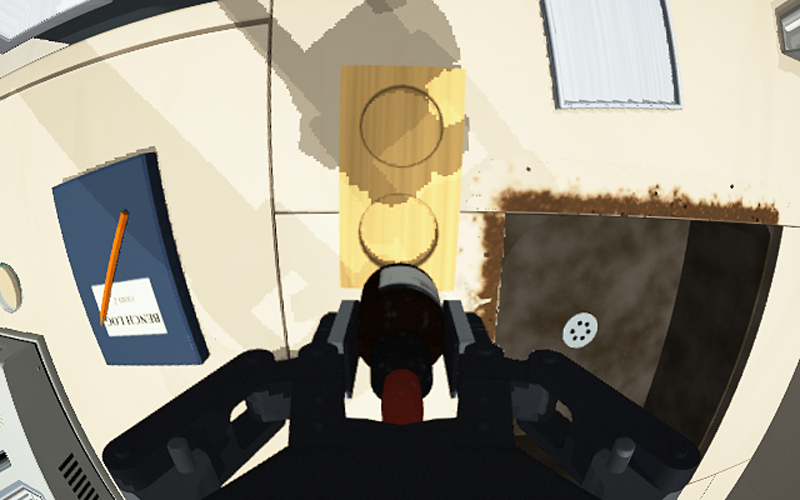

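```bash
python3 -m pendant '[0,0.7,0.1,0, 0,2.5,0.2,0, 0,5,0.2,0, 0,7.5,0.2,0, 0,9.5,0.2,0, 0,11,0.2,0, 0,12,0.2,0, 0,12.35,0.2,0, 0,12.45,0.2,0, 0,12.45,0.2,0, 0,12.45,0.2,0]'
python3 -m pendant '[0,0,0,0, 0,0,0,0, 0,0,0,0, 0,0,0,0, 0,0,0,0]' -0.3 40
python3 - <<'E'
from h import *
f=robot.grab_frame("wrist"); save("w4.png",f["color"],1.25)
E
```

```text
time_s: 6.48
tool_pos: [0.4515, -0.4059, 0.1054]
tcp_rot: [-90.1, -0.1, 0.0]
ft_force: [0.7, -0.2, -1.0]
finger_gap: 0.0329
time_s: 6.9
tool_pos: [0.4511, -0.4056, 0.1046]
tcp_rot: [-90.0, -0.0, 0.0]
ft_force: [0.4, 0.1, -0.4]
finger_gap: 0.0556
```

View pics/w4.png

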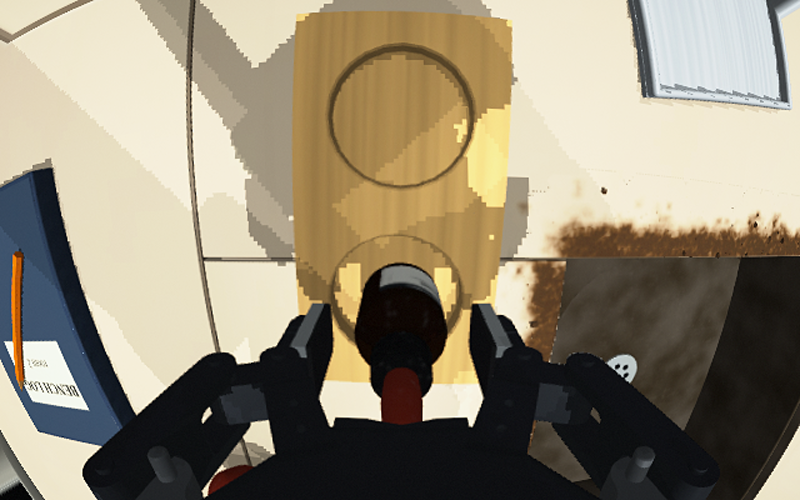

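The amber bottle stands in the lower well, at (400,310), with the fingers clear. Next is the white bottle.

```bash
python3 -m pendant '[0,-0.7,0,0, 0,-2.5,0,0, 0,-5,0,0, 0,-8,0,0, 0,-11,0,0, 0,-13,0,0, 0,-13.5,1.5,0, -0.2,-13.5,4,0, -0.3,-13.5,7,0, -0.4,-13.5,10,0, -0.5,-13.5,13,0, -0.6,-13.5,16,0, -0.6,-13.5,18.5,0, -0.6,-13.5,20,0, -0.6,-13.5,20.4,0, -0.6,-13.5,20.4,0, -0.6,-13.5,20.4,0]' -1 40
python3 - <<'E'
from h import *
f=robot.grab_frame("wrist"); save("w5.png",f["color"],1.25)
f=robot.grab_frame("top"); save("t5.png",f["color"][150:350,300:560],3)
goto([0.446,-0.201,0.099],0)
E
```

```text
time_s: 8.37
tool_pos: [0.4451, -0.202, 0.2399]
tcp_rot: [-90.1, -0.0, 0.0]
ft_force: [0.0, -0.1, 0.3]
finger_gap: 0.0851
tcp [ 0.445  -0.2025  0.2397] rot [-9.003e+01 -1.000e-02 -4.000e-02] shift cm [ 0.09 14.07  0.15] turn -0.04
```

View pics/w5.png

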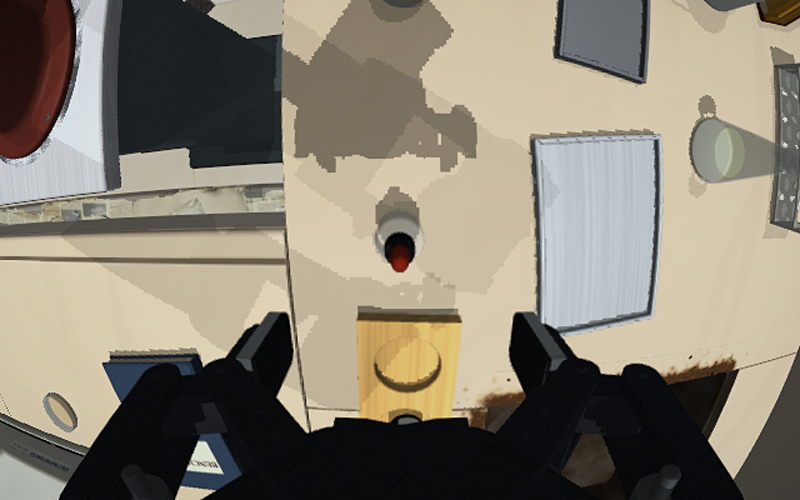

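View pics/t5.png

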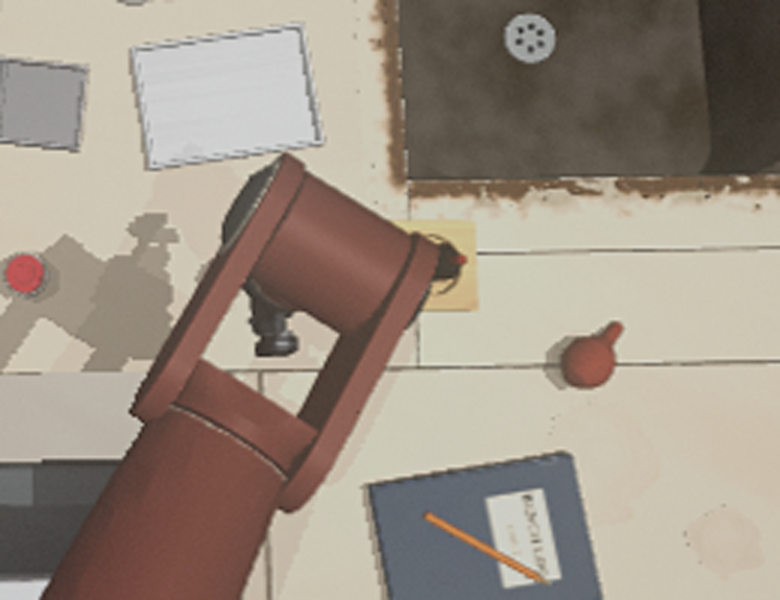

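The amber bottle stands in its well, at (445,262) in the crop. The white bottle is centred between the fingers at (400,245), so I descend.

```bash
python3 -m pendant '[0,1.5,0.1,0, 0,4,0.2,0, 0,7,0.2,0, 0,10,0.2,0, 0,12,0.2,0, 0,13.3,0.2,0, 0,14,0.2,0, 0,14.05,0.2,0, 0,14.05,0.2,0]'
python3 -m pendant '[0,0,0,0, 0,0,0,0, 0,0,0,0, 0,0,0,0, 0,0,0,0, 0,0,0,0, 0,0,0,0, 0,0,0,0]' 1 40
python3 - <<'E'
from h import *
f=robot.grab_frame("wrist"); save("w6.png",f["color"],1.25)
goto([0.454,-0.325,0.22],0)
E
```

```text
time_s: 9.22
tool_pos: [0.4452, -0.2002, 0.0991]
tcp_rot: [-90.0, -0.0, -0.0]
ft_force: [0.4, -1.0, 0.5]
finger_gap: 0.0855
time_s: 9.88
tool_pos: [0.4454, -0.1998, 0.1]
tcp_rot: [-90.0, -0.0, 0.0]
ft_force: [-1.3, 0.5, 5.7]
finger_gap: 0.0334
tcp [ 0.4454 -0.1998  0.1   ] rot [-9.004e+01 -4.000e-02  3.000e-02] shift cm [  0.86 -11.99 -12.53] turn 0.03
```

View pics/w6.png

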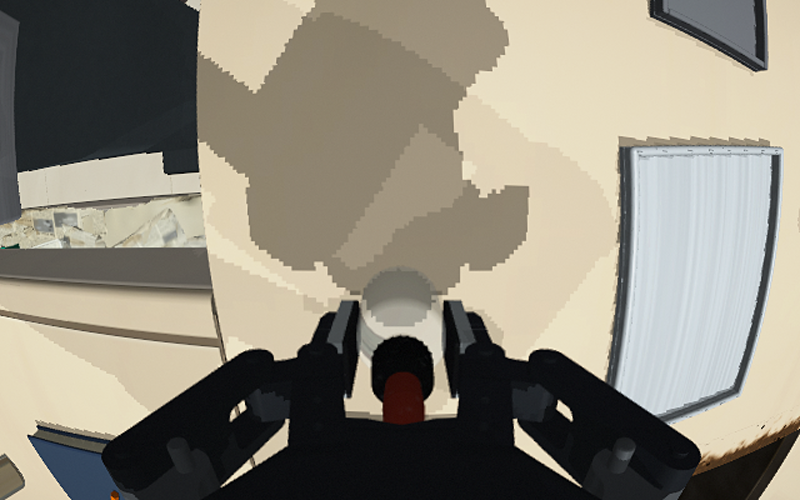

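```bash
python3 -m pendant '[0,-0.5,0,0, 0,-2,0,0, 0,-4,0,0, 0,-5.8,0,0, 0,-6.7,0,0, 0,-7,0,0, 0,-7,-0.5,0, 0.2,-7,-2,0, 0.4,-7,-4.5,0, 0.6,-7,-7,0, 0.8,-7,-9.5,0, 0.8,-7,-11.3,0, 0.8,-7,-12.2,0, 0.8,-7,-12.5,0, 0.8,-7,-12.5,0, 0.8,-7,-12.5,0]'
python3 - <<'E'
from h import *
f=robot.grab_frame("wrist"); save("w7.png",f["color"],1.25)
goto([0.454,-0.325,0.1045],0)
E
```

```text
time_s: 11.27
tool_pos: [0.4528, -0.3238, 0.1683]
tcp_rot: [-89.9, 0.0, 0.0]
ft_force: [0.4, 0.7, -0.3]
finger_gap: 0.0338
tcp [ 0.4529 -0.3236  0.1685] rot [-8.994e+01  3.000e-02  6.000e-02] shift cm [ 0.12  6.4  -0.15] turn 0.06
```

View pics/w7.png

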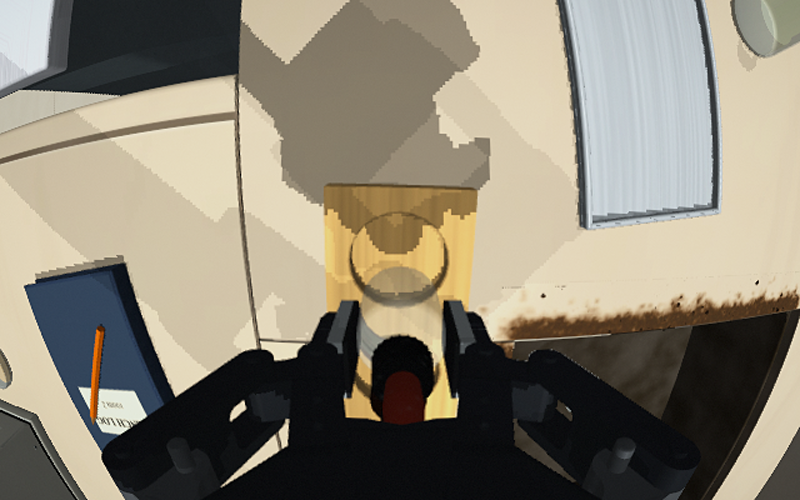

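```bash
python3 -m pendant '[0,0.7,0,0, 0,2,0,0, 0,3.7,0,0, 0,5,0,0, 0,5.9,0,0, 0,6.3,0,0, 0,6.4,0,0, 0,6.4,0,0, 0,6.4,0,0]'
python3 -m pendant '[0,0,0,0, 0,0,0,0, 0,0,0,0, 0,0,0,0, 0,0,0,0]' -0.3 40
python3 -m pendant '[0,-0.7,0,0, 0,-2.5,0,0, 0,-5,0,0, 0,-8,0,0, 0,-11,0,0, 0,-13,0,0, 0,-14,0,0, 0,-14,1,0, 0,-14,3,0, 0,-14,6,0, 0,-14,10,0, 0,-14,14,0, 0,-14,18,0, 0,-14,22,0, 0,-14,26,0, 0,-14,30,0, 0,-14,34,0, 0,-14,38,0, 0,-14,42,0, 0,-14,45,0]' -1 40
python3 - <<'E'
from h import *
f=robot.grab_frame("top"); save("t8.png",f["color"][120:300,230:510],2.8)
f=robot.grab_frame("side"); save("s8.png",f["color"][120:300,230:510],2.8)
goto([0.456,0.204,0.24],0)
E
```

```text
time_s: 12.07
tool_pos: [0.4532, -0.3246, 0.105]
tcp_rot: [-90.0, -0.0, 0.0]
ft_force: [-0.4, 0.3, -0.4]
finger_gap: 0.0332
time_s: 12.48
tool_pos: [0.4531, -0.3246, 0.1051]
tcp_rot: [-90.0, -0.0, 0.0]
ft_force: [1.5, -0.2, 0.8]
finger_gap: 0.0553
time_s: 14.15
tool_pos: [0.4509, 0.1285, 0.2427]
tcp_rot: [-90.0, 0.2, 0.1]
ft_force: [0.5, -0.5, -0.6]
finger_gap: 0.0856
tcp [0.4509 0.1293 0.2427] rot [-89.95   0.22   0.37] shift cm [0.56 0.27 7.47] turn 0.37
```

View pics/t8.png

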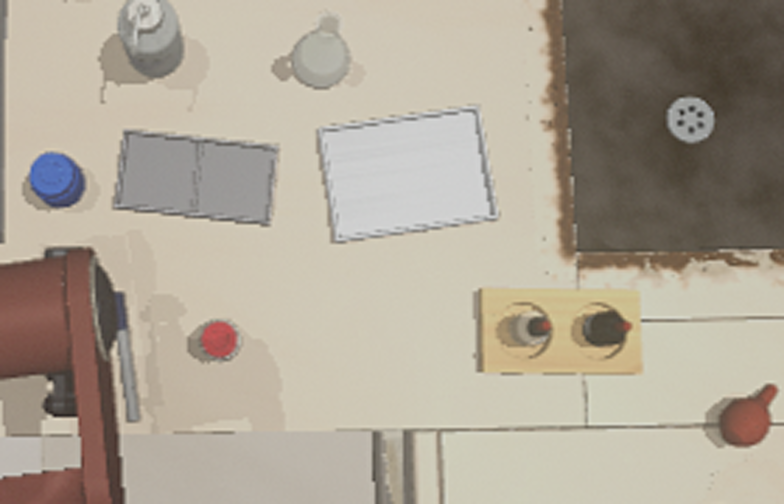

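View pics/s8.png

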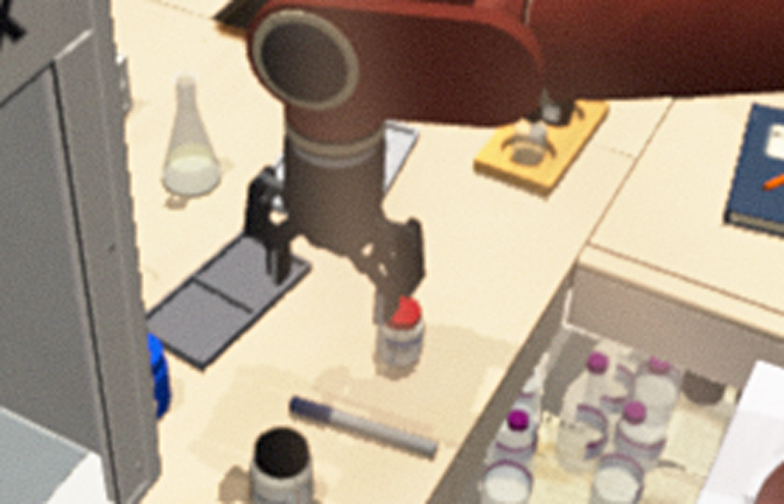

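Both bottles stand in their wells: white at (530,325) and amber at (605,328) in the top crop. Now the large white jar with the black lid.

```bash
python3 -m pendant '[0.2,0,2,0, 0.4,0,4.5,0, 0.5,0,6.5,0, 0.5,0,7.3,0, 0.5,0,7.3,0, 0.5,0,7.3,0, 0.5,0,7.3,0]'
python3 - <<'E'
from h import *
f=robot.grab_frame("wrist"); save("w9.png",f["color"],1.25)
goto([0.456,0.204,0.086],0)
E
```

```text
time_s: 14.83
tool_pos: [0.4576, 0.1975, 0.2442]
tcp_rot: [-90.0, 0.1, -0.0]
ft_force: [0.0, 0.2, -1.0]
finger_gap: 0.0852
tcp [0.4577 0.1974 0.2445] rot [-9.003e+01  4.000e-02 -6.000e-02] shift cm [-0.16 15.85  0.66] turn -0.06
```

View pics/w9.png

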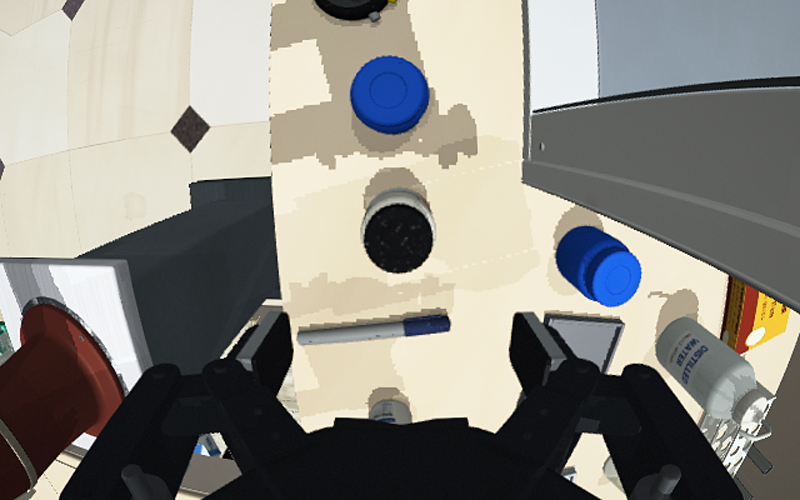

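```bash
python3 -m pendant '[0,1.5,0.3,0, -0.1,4,0.7,0, -0.1,7.5,0.7,0, -0.1,11,0.7,0, -0.1,13.5,0.7,0, -0.1,15,0.7,0, -0.1,15.7,0.7,0, -0.1,15.8,0.7,0, -0.1,15.8,0.7,0]'
python3 -m pendant '[0,0,0,0, 0,0,0,0, 0,0,0,0, 0,0,0,0, 0,0,0,0, 0,0,0,0, 0,0,0,0]' 1 50
python3 - <<'E'
from h import *
f=robot.grab_frame("wrist"); save("w10.png",f["color"],1.25)
goto([0.633,0.066,0.18],-7)
E
```

```text
time_s: 15.63
tool_pos: [0.4573, 0.2051, 0.0874]
tcp_rot: [-90.0, -0.0, -0.0]
ft_force: [-0.5, -0.3, 0.2]
finger_gap: 0.0854
time_s: 16.22
tool_pos: [0.458, 0.2059, 0.0889]
tcp_rot: [-90.0, -0.2, 0.0]
ft_force: [-0.9, 0.4, 5.8]
finger_gap: 0.0514
tcp [0.458  0.2059 0.0889] rot [-8.996e+01 -1.600e-01  3.000e-02] shift cm [ 17.51  -9.08 -13.99] turn 7.03
```

View pics/w10.png

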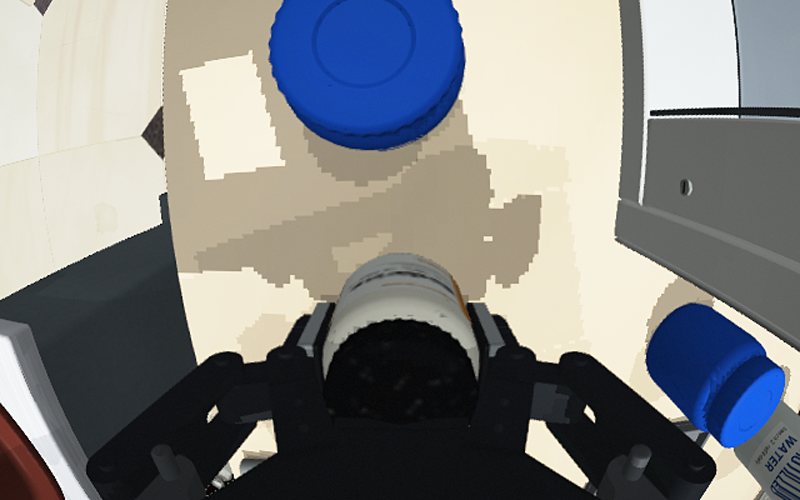

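```bash
python3 -m pendant '[0,-0.5,0,0, 0,-2,0,0, 0,-4.5,0,0, 0,-7,0,0, 0,-9,-0.5,0, 0,-10,-2,0, 0,-10,-4,0, 0.5,-10,-6.5,0, 2,-10,-9,1, 4,-10,-11,2, 6.5,-10,-12.5,3, 9,-10,-13.5,4, 11.5,-10,-13.9,5, 14,-10,-14,6, 16,-10,-14,7, 17,-10,-14,7, 17.4,-10,-14,7, 17.4,-10,-14,7, 17.4,-10,-14,7]'
python3 - <<'E'
from h import *
f=robot.grab_frame("wrist"); save("w11.png",f["color"],1.25)
goto([0.633,0.066,0.0935],-7)
E
```

```text
time_s: 17.85
tool_pos: [0.63, 0.0658, 0.1866]
tcp_rot: [-90.0, 0.1, -7.0]
ft_force: [0.1, 0.2, -1.5]
finger_gap: 0.0518
tcp [0.6298 0.0658 0.1867] rot [-9.001e+01  6.000e-02 -6.950e+00] shift cm [0.32 9.32 0.06] turn 0.05
```

View pics/w11.png

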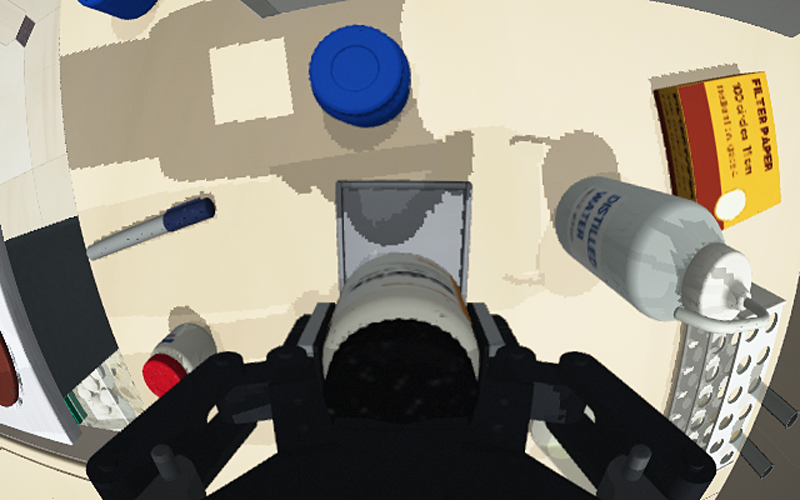

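```bash
python3 -m pendant '[0.1,0.7,0,0, 0.2,2.5,0,0, 0.3,4.8,0,0, 0.3,6.8,0,0, 0.3,8.2,0,0, 0.3,9,0,0, 0.3,9.25,0,0, 0.3,9.25,0,0, 0.3,9.25,0,0]'
python3 -m pendant '[0,0,0,0, 0,0,0,0, 0,0,0,0, 0,0,0,0, 0,0,0,0]' -0.8 40
python3 - <<'E'
from h import *
f=robot.grab_frame("wrist"); save("w12.png",f["color"],1.25)
goto([0.447,0.002,0.2],0)
E
```

```text
time_s: 18.65
tool_pos: [0.6345, 0.0652, 0.0955]
tcp_rot: [-90.0, -0.1, -7.0]
ft_force: [1.0, -0.1, -1.1]
finger_gap: 0.0513
time_s: 19.07
tool_pos: [0.6341, 0.0652, 0.0949]
tcp_rot: [-90.0, -0.0, -7.0]
ft_force: [1.0, 0.7, -0.4]
finger_gap: 0.0766
tcp [0.634  0.0652 0.0947] rot [-9.00e+01 -3.00e-02 -6.99e+00] shift cm [-17.79 -10.54  -8.55] turn -6.99
```

View pics/w12.png

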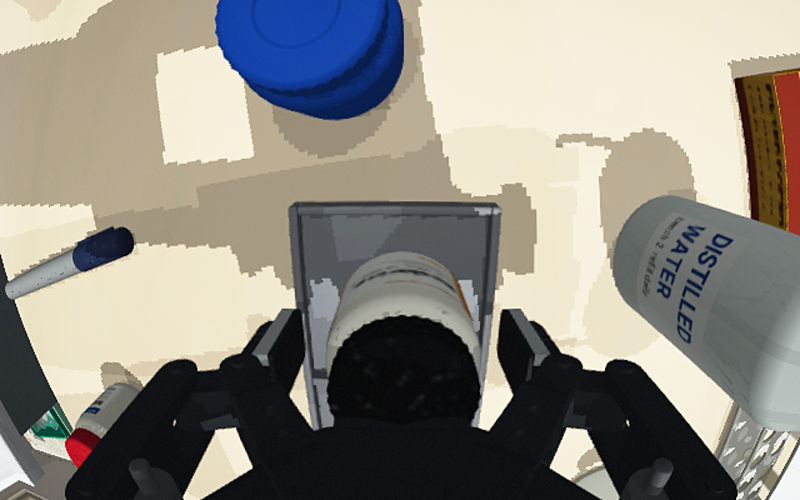

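The large jar stands in the bay at (400,330), with the fingers clear. Now the small jar with the red lid.

```bash
python3 -m pendant '[0,-0.7,0,0, 0,-2.5,0,0, 0,-5,0,0, 0,-8,0,0, 0,-10.5,0,0, 0,-12,0,0, -1,-12.5,-0.5,0, -3,-12.5,-1.5,-1, -5.5,-12.5,-2.5,-2, -8,-12.5,-4,-3, -10.5,-12.5,-5,-4, -13,-12.5,-6.5,-5, -15.5,-12.5,-7.5,-6, -17,-12.5,-8.3,-7, -17.8,-12.5,-8.5,-7, -17.8,-12.5,-8.5,-7, -17.8,-12.5,-8.5,-7, -17.8,-12.5,-8.5,-7]' -1 40
python3 - <<'E'
from h import *
f=robot.grab_frame("wrist"); save("w13.png",f["color"],1.25)
goto([0.447,0.002,0.083],0)
E
```

```text
time_s: 20.62
tool_pos: [0.4477, 0.0026, 0.2198]
tcp_rot: [-90.0, -0.0, 0.0]
ft_force: [-0.3, -0.0, 0.1]
finger_gap: 0.0854
tcp [0.4477 0.0027 0.2197] rot [-9.e+01 -3.e-02  3.e-02] shift cm [-0.08 13.67 -0.07] turn 0.03
```

View pics/w13.png

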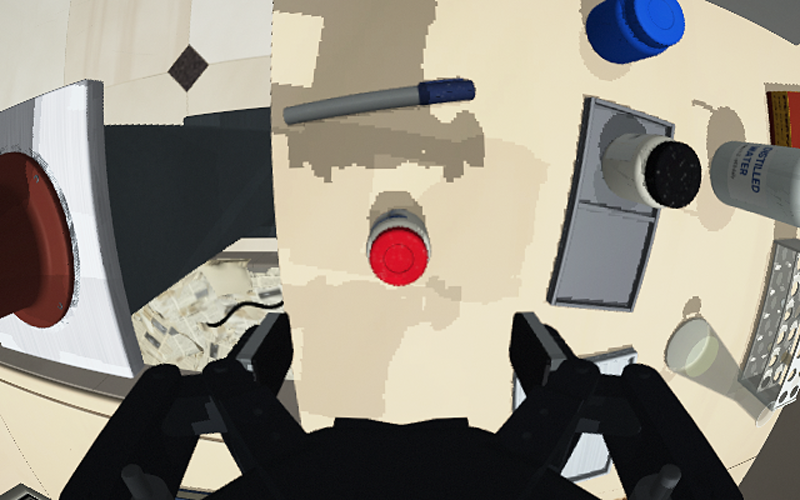

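```bash
python3 -m pendant '[0,1.5,0,0, 0,4,0,0, 0,7,0,0, 0,10,0,0, 0,12,0,0, 0,13.2,0,0, 0,13.6,0,0, 0,13.6,0,0]'
python3 -m pendant '[0,0,0,0, 0,0,0,0, 0,0,0,0, 0,0,0,0, 0,0,0,0, 0,0,0,0, 0,0,0,0, 0,0,0,0]' 1 50
python3 - <<'E'
from h import *
f=robot.grab_frame("wrist"); save("w14.png",f["color"],1.25)
goto([0.622,-0.018,0.18],-7)
E
```

```text
time_s: 21.33
tool_pos: [0.4466, 0.0028, 0.0822]
tcp_rot: [-90.0, 0.2, 0.0]
ft_force: [0.4, 1.0, 0.4]
finger_gap: 0.0858
time_s: 22.0
tool_pos: [0.4479, 0.0023, 0.0849]
tcp_rot: [-90.0, -0.1, 0.0]
ft_force: [-1.6, 0.8, 5.8]
finger_gap: 0.0415
tcp [0.4479 0.0023 0.0849] rot [-9.002e+01 -1.500e-01  2.000e-02] shift cm [17.43 -9.46 -2.04] turn 7.02
```

View pics/w14.png

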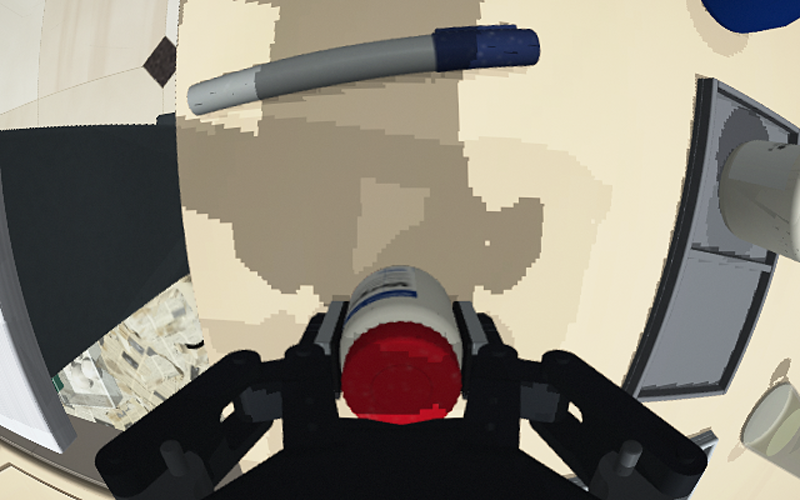

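```bash
python3 -m pendant '[0,-0.5,0,0, 0,-2,0,0, 0,-4.5,0,0, 0,-7,0,0, 0,-8.7,0,0, 0,-9.3,0,0, 0.6,-9.5,0,0, 2,-9.5,-0.2,0, 4,-9.5,-0.5,1, 6.5,-9.5,-0.8,2, 9,-9.5,-1.1,3, 11.5,-9.5,-1.4,4, 14,-9.5,-1.7,5, 16,-9.5,-2,6, 17,-9.5,-2,7, 17.5,-9.5,-2,7, 17.5,-9.5,-2,7, 17.5,-9.5,-2,7]'
python3 - <<'E'
from h import *
f=robot.grab_frame("wrist"); save("w15.png",f["color"],1.25)
goto([0.622,-0.018,0.0885],-7)
E
```

```text
time_s: 23.55
tool_pos: [0.6209, -0.0172, 0.1773]
tcp_rot: [-90.0, 0.1, -7.0]
ft_force: [-0.0, -0.7, -1.2]
finger_gap: 0.0408
tcp [ 0.6208 -0.0172  0.1777] rot [-90.     0.1   -6.96] shift cm [ 0.15  8.92 -0.07] turn 0.04
```

View pics/w15.png

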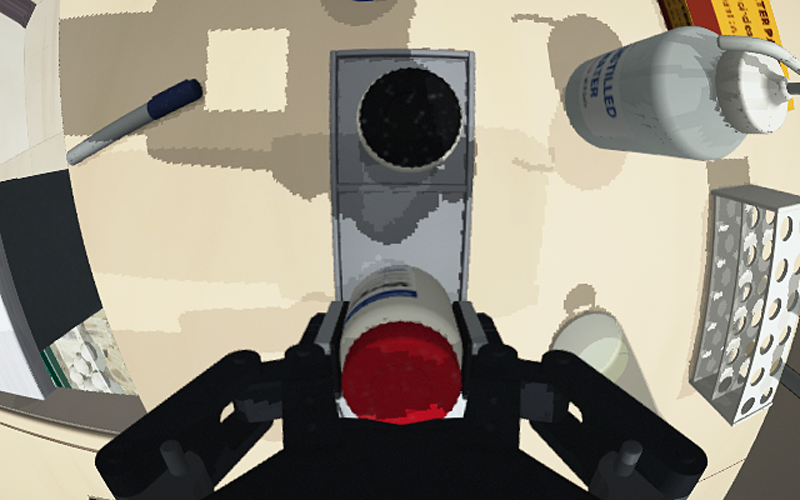

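```bash
python3 -m pendant '[0,0.7,0,0, 0.1,2.5,0,0, 0.1,4.8,0,0, 0.1,6.6,0,0, 0.1,7.9,0,0, 0.1,8.6,0,0, 0.1,8.8,0,0, 0.1,8.8,0,0, 0.1,8.8,0,0]'
python3 -m pendant '[0,0,0,0, 0,0,0,0, 0,0,0,0, 0,0,0,0, 0,0,0,0]' -0.7 40
python3 - <<'E'
from h import *
f=robot.grab_frame("wrist"); save("w16.png",f["color"],1.25)
E
```

```text
time_s: 24.35
tool_pos: [0.6235, -0.0177, 0.0915]
tcp_rot: [-90.0, -0.1, -7.0]
ft_force: [0.9, 0.1, -1.2]
finger_gap: 0.0414
time_s: 24.77
tool_pos: [0.6231, -0.0176, 0.0908]
tcp_rot: [-90.0, -0.0, -7.0]
ft_force: [0.7, 0.7, 0.4]
finger_gap: 0.0725
```

View pics/w16.png

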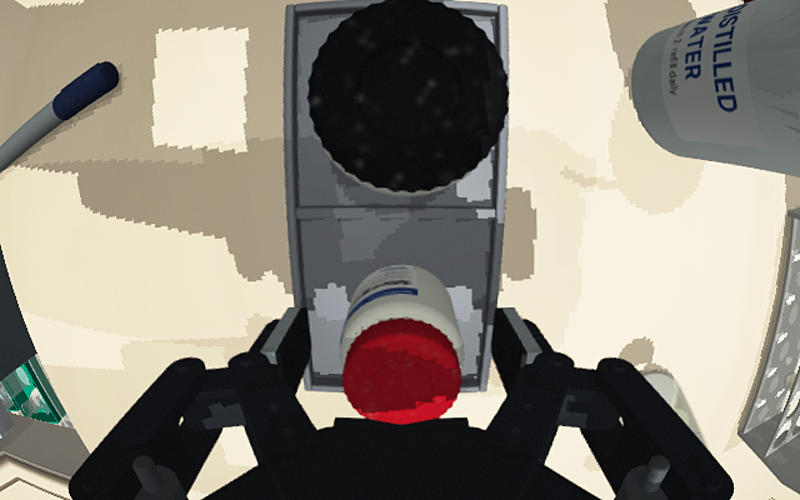

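Both jars stand in their bays: black lid at (408,95), red lid at (402,370). Now the marker.

```bash
python3 -m pendant '[0,-0.7,0,0, 0,-2.5,0,0, 0,-5,0,0, 0,-8,0,0, 0,-10.5,0,0, -1,-12,0.3,3, -3,-12,1,9, -5.5,-12,2,16, -8,-12,3.2,23, -10.5,-12,4.5,30, -13,-12,5.8,37, -15.5,-12,7,44, -17.5,-12,8.3,51, -19,-12,9.2,58, -20,-12,9.7,65, -20.5,-12,9.9,71, -20.5,-12,9.9,75, -20.5,-12,9.9,76, -20.5,-12,9.9,76, -20.5,-12,9.9,76]' -1 40
python3 - <<'E'
from h import *
s=robot.get_state()
f=robot.grab_frame("wrist"); save("w17.png",f["color"],1.25)
import pickle; pickle.dump((s,f),open("w17.pkl","wb"))
g=robot.grab_frame("top"); save("t17.png",g["color"][120:300,190:470],2.8)
goto([0.432,0.104,0.078],-83)
# marker in wrist image: ray to plane z=.008
h=cv2.cvtColor(f["color"],cv2.COLOR_RGB2HSV)
E
```

```text
time_s: 26.48
tool_pos: [0.4316, 0.1055, 0.2107]
tcp_rot: [-90.0, -0.0, -82.9]
ft_force: [0.1, 0.5, -0.4]
finger_gap: 0.0853
tcp [0.4316 0.1054 0.2106] rot [-89.99  -0.   -82.95] shift cm [ 0.15 13.26  0.02] turn 0.05
```

View pics/w17.png

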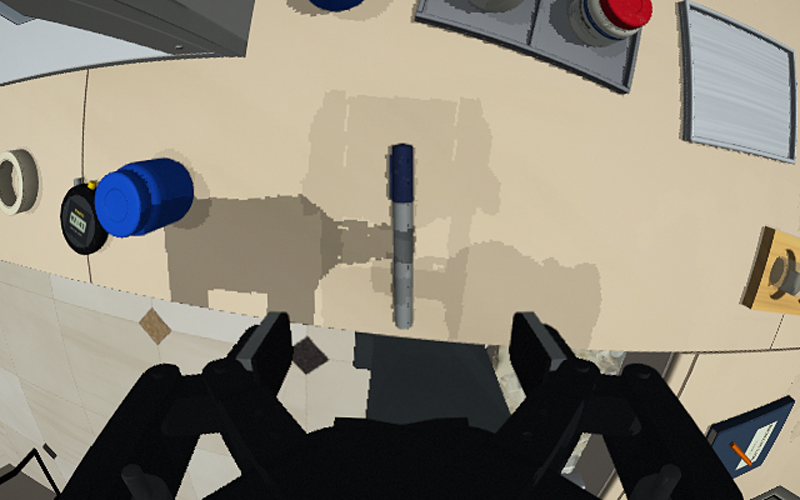

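View pics/t17.png

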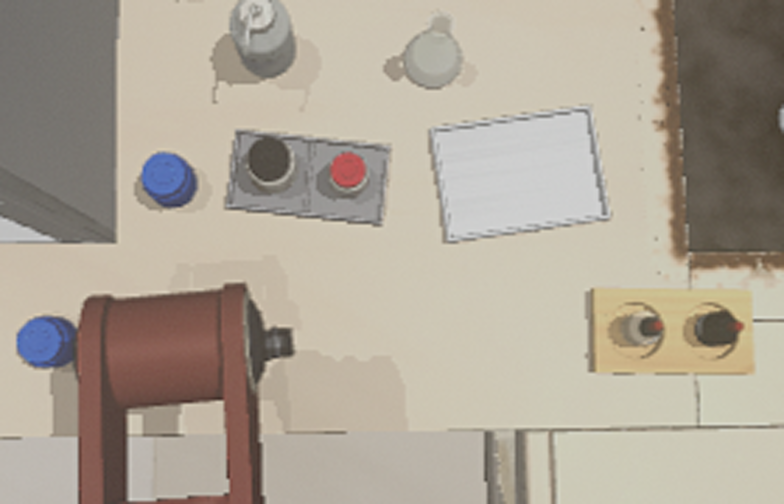

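```bash
python3 -m pendant '[0,1.5,0,0, 0.1,4,0,0, 0.1,7,0,0, 0.1,10,0,0, 0.1,12,0,0, 0.1,13,0,0, 0.1,13.3,0,0, 0.1,13.3,0,0, 0.1,13.3,0,0]'
python3 -m pendant '[0,0,0,0, 0,0,0,0, 0,0,0,0, 0,0,0,0, 0,0,0,0, 0,0,0,0, 0,0,0,0, 0,0,0,0, 0,0,0,0, 0,0,0,0]' 1 40
python3 - <<'E'
from h import *
f=robot.grab_frame("wrist"); save("w18.png",f["color"],1.25)
goto([0.628,-0.207,0.18],7)
E
```

```text
time_s: 27.33
tool_pos: [0.4326, 0.1046, 0.0787]
tcp_rot: [-89.9, -0.0, -83.0]
ft_force: [-0.2, -1.2, 0.1]
finger_gap: 0.0856
time_s: 28.17
tool_pos: [0.4317, 0.1046, 0.0777]
tcp_rot: [-90.0, -0.0, -83.0]
ft_force: [-1.7, -0.7, 4.6]
finger_gap: 0.0131
tcp [0.4317 0.1046 0.0777] rot [-89.99  -0.   -82.98] shift cm [ 33.33 -10.22  15.68] turn -89.98
```

View pics/w18.png

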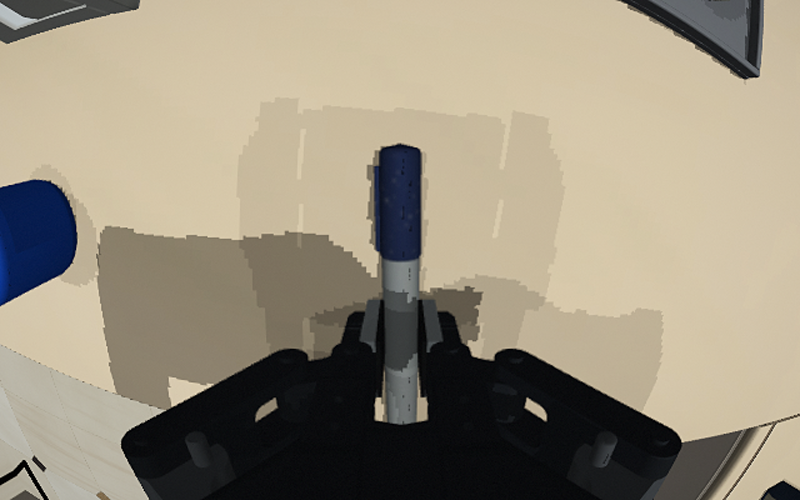

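```bash
python3 -m pendant '[0,-0.5,0,0, 0,-2,0,0, 0,-5,0,0, 0,-8,0,0, 1.5,-10,0,0, 4,-11,0,0, 7.5,-12,0,-3, 11,-12,0,-9, 14.5,-12,0,-16, 18,-12,0.5,-23, 21.5,-12,1.5,-30, 24.5,-12,3,-37, 27,-12,5,-44, 29,-12,7,-51, 30.7,-12,9,-58, 32,-12,11,-65, 32.8,-12,13,-72, 33.2,-12,14.5,-79, 33.3,-12,15.4,-85, 33.3,-12,15.7,-89]'
python3 -m pendant '[0,0,0,-1, 0,0,0,-1, 0,0,0,-1]'
python3 - <<'E'
from h import *
f=robot.grab_frame("wrist"); save("w19.png",f["color"],1.25)
goto([0.628,-0.207,0.083],7)
E
```

```text
time_s: 29.88
tool_pos: [0.6291, -0.207, 0.1968]
tcp_rot: [-90.0, -0.0, 6.3]
ft_force: [0.4, -0.0, -0.4]
finger_gap: 0.0131
time_s: 30.13
tool_pos: [0.6276, -0.2066, 0.197]
tcp_rot: [-90.0, 0.0, 6.9]
ft_force: [-0.3, -0.1, 0.2]
finger_gap: 0.013
tcp [ 0.6276 -0.2066  0.1972] rot [-8.999e+01  2.000e-02  6.940e+00] shift cm [ 0.04 11.42 -0.04] turn -0.06
```

View pics/w19.png

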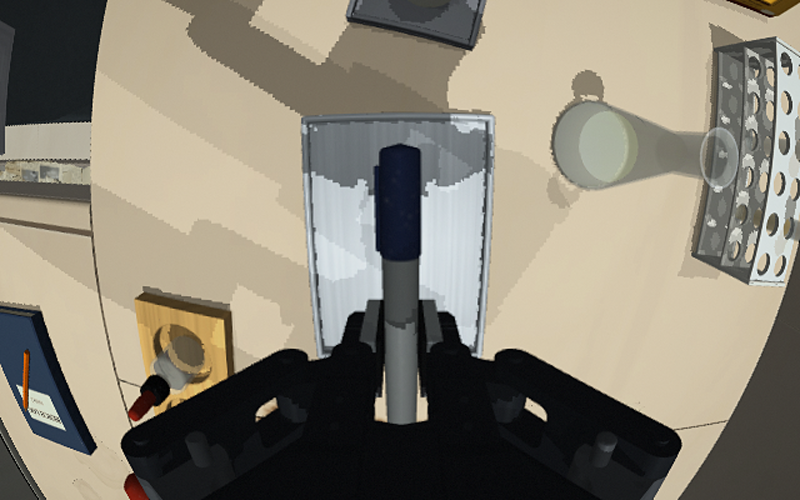

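```bash
python3 -m pendant '[0,0.8,0,0, 0,3,0,0, 0,5.5,0,0, 0,8,0,0, 0,10,0,0, 0,11,0,0, 0,11.4,0,0, 0,11.5,0,0, 0,11.5,0,0, 0,11.5,0,0]'
python3 -m pendant '[0,0,0,0, 0,0,0,0, 0,0,0,0, 0,0,0,0, 0,0,0,0]' 0.2 40
python3 -m pendant '[0,-0.7,0,0, 0,-2.5,0,0, 0,-5.5,0,0, 0,-9,0,0, 0,-12,0,0, 0,-14,-1,0, -2,-15,-2.5,0, -5,-15,-5,0, -8,-15,-8,0, -11,-15,-11,0, -14,-15,-14,0, -17,-15,-17,0, -20,-15,-20,0, -21.5,-15,-21.5,0, -22,-15,-22,0, -22,-15,-22,0]'
python3 - <<'E'
from h import *
f=robot.grab_frame("top"); save("t20.png",f["color"][120:300,190:470],2.8)
g=robot.grab_frame("side"); save("s20.png",g["color"][100:400,200:540],2)
import pickle; pickle.dump((f,g),open("end.pkl","wb"))
W=cloud(f)
for n,(x,y,r) in dict(amber=(.451,-.405,.02),white=(.453,-.325,.02),large=(.634,.065,.03),small=(.623,-.018,.025),flask=(.767,-.114,.04),wash=(.768,.071,.04)).items():
    m=(np.hypot(W[...,0]-x,W[...,1]-y)<r)&(W[...,2]>.03); P=W[m]
    if len(P): t=P[P[:,2]>P[:,2].max()-.008]; print(n,len(P),"top z %.3f"%np.percentile(P[:,2],99),np.round(t.mean(0)[:2],3))
m=(abs(W[...,0]-.63)<.055)&(abs(W[...,1]+.208)<.085)&(W[...,2]>.011)&(W[...,2]<.04)
k,l,st,c=cv2.connectedComponentsWithStats(m.astype(np.uint8))
for i in range(1,k):
    if st[i,4]>30: P=W[l==i]; print("pen",st[i,4],[np.round(v) for v in cv2.minAreaRect((P[:,:2]*1000).astype(np.float32))],"z",np.round(np.percentile(P[:,2],[50,95]),3))
E
```

```text
time_s: 31.02
tool_pos: [0.6286, -0.207, 0.0833]
tcp_rot: [-90.1, -0.1, 7.0]
ft_force: [0.3, 0.9, -0.0]
finger_gap: 0.013
time_s: 31.43
tool_pos: [0.6281, -0.2068, 0.0826]
tcp_rot: [-90.0, -0.0, 7.0]
ft_force: [0.3, 0.6, 0.3]
finger_gap: 0.0343
time_s: 32.77
tool_pos: [0.4354, -0.4534, 0.233]
tcp_rot: [-90.0, -0.0, 6.8]
ft_force: [0.3, 0.4, 0.7]
finger_gap: 0.034
amber 569 top z 0.494 [ 0.456 -0.399]
white 128 top z 0.102 [ 0.456 -0.327]
large 277 top z 0.081 [0.636 0.062]
small 180 top z 0.069 [ 0.624 -0.02 ]
flask 315 top z 0.138 [ 0.76  -0.117]
wash 508 top z 0.180 [0.747 0.072]
pen 221 [array([ 633., -209.]), array([ 20., 139.]), np.float64(10.0)] z [0.018 0.023]
```

View pics/t20.png

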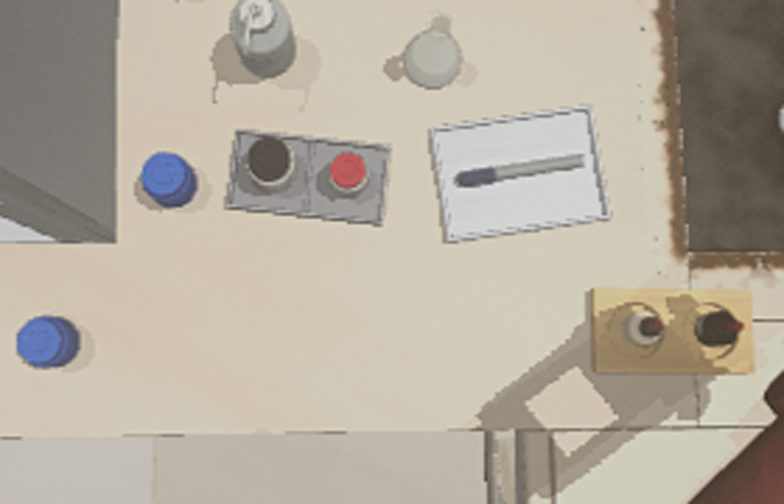

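View pics/s20.png

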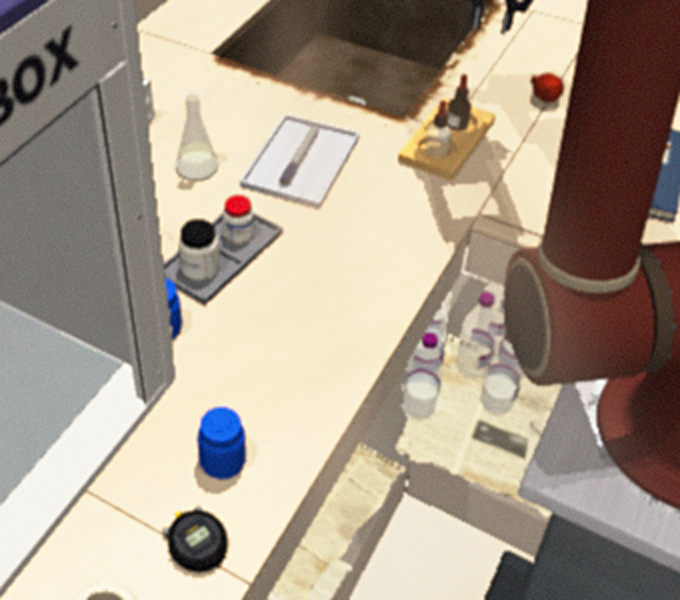

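Everything is in place: the jars are in their bays, the pen lies flat in the tray, and both bottles are upright in their wells. The flask, wash bottle and blue jars have not moved. I'm handing in.

```bash
python3 -m pendant '[0,0,0,0, 0,0,0,0]'
python3 - <<'E'
from plant import robot
print(robot.job_done())
E
```

```text
time_s: 33.03
tool_pos: [0.4376, -0.4507, 0.2324]
tcp_rot: [-90.0, -0.0, 7.1]
ft_force: [-0.3, -0.1, 0.4]
finger_gap: 0.034
the job is handed in; nothing more can be done
None
```

I placed everything as asked and handed the job in at 33 s of the 120 s allowed. I moved the amber bottle first, then the white bottle, the large jar, the small jar, and the marker last.

- **Bottles:** both stand upright in the wells of the wooden block. The white one's top measured 102 mm, against 101 mm expected.
- **Jars:** the large jar (black lid) and small jar (red lid) each stand in their own bay of the grey tray. Their tops measured 81 mm and 69 mm, a few mm above the expected 75 mm and 63 mm.
- **Marker:** it lies flat inside the metal tray along its length, with its top at about 20 mm.
- **Left alone:** the flask, the wash bottle and both blue jars look unmoved in the last pictures.

The force readings after each move stayed under 6 N, though peaks between readings were not logged. One check failed: the depth reading for the amber bottle's height was spoiled by the arm being in view. I confirmed that bottle only by eye in the last top and side pictures.

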